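# Fit the drill guide over the jig's locating pin and hold it down

## Task

Pick up the yellow drill guide by its black handle, lay it in the channel of the blue rail drilling jig, feel along the channel until the slot under it drops over the hidden locating pin, then press it down against the springs until it sits fully home and level on the jig. Finish while still holding it pressed home by the handle, because the springs lift it as soon as you let go. The guide is brittle: grip it with no more than 60 N, never push it against the jig with more than 45 N, and leave the multimeter and the red screwdriver alone.

Things in the scene. Friction and masses are not known exactly. Their poses are not given: they have to be found in the camera images.
- cover: loose drill guide: yellow plastic block 100 (x) x 60 (y) x 18 (z) mm, about 0.2 kg, steel drill bushes near its corners standing up to 20 mm, black bar handle on top. Origin: centre of the underside, z up; the same either way round. It starts flat on the worktop (z = 0). Grip it with at most 60 N (the two fingers together never over 130 N), and never push it on the jig with over 45 N
- cover_handle (a point): middle of the guide's handle, 41 mm above its underside: a good place for the TCP in a grasp. The handle is a bar 54 mm long (guide's x), 18 mm wide (y), from 18 to 48 mm above the underside: pinch it across y, from above
- cover_slot (a point): centre of the mouth of the guide's blind slot, in the middle of its underside (not seen from above): 14 mm long in the guide's x, 19 mm wide in y, 14 mm deep, mouth bevelled by 1.5 mm
- jig: rail drilling jig, fixed to the worktop: blue base 170 (x) x 94 (y) x 12 mm, origin at the centre of its underside, at z = 0; x runs along its channel. Two aluminium fences 150 mm long, 65 mm apart (straight to z = 34 mm, flared lips to z = 40 mm) form the channel, open at both ends; the guide goes in with its x along the jig's x, 2.5 mm play on each side
- channel (a point): middle of the jig's channel, 20 mm above the worktop, level with the two fixed dark landings along its sides, on which the guide's underside rests when fully home (underside at z = 20 mm)
- pin_track (a point): middle of the pin's track, at the height of the pin's top (z = 32 mm). The upright steel pin, 10 mm thick with a bullet nose 5 mm across at the tip, stands on the channel's centre line anywhere from -14 to +14 mm of here along the jig's x; where is not reported. Off the pin the guide stops with its underside at z = 32 mm; with the slot within 2 mm of the pin it drops to the rail at 26 mm
- rail_rest (a joint): how far the steel mounting rail on its spring rest in the channel is pressed down (m): 0 at rest, 0.006 when the guide is fully home on the landings. It takes about 3 N on top of the guide's weight to start it and 9 N to hold it at 0.006
- rail_top (a point): centre of the mounting rail's top (flange) face, 26 mm above the worktop at rest, 20 mm when fully pressed. The rail is 148 mm long, 36 mm wide, punched with a 56 mm long slot through which the pin stands
- multimeter: yellow and black multimeter lying on the worktop, 150 x 78 x 48 mm, origin at the centre of its underside; leave it alone
- screwdriver_1: red screwdriver lying on the worktop, 201 x 27 x 28 mm, its length along its x, origin under its middle; leave it alone

How it is judged:
On the way, in this order (a step that is already met when the one before it is completed fails the run):
1. the guide is lifted clear of the worktop (height (world z) of cover above 0.045 m), for 0.1 s.
2. the guide has dropped over the pin: underside below 28 mm, in the channel (z of cover in the frame of jig below 0.028 m and x of cover in the frame of jig between -0.022 and 0.022 m and y of cover in the frame of jig between -0.006 and 0.006 m and angle between the x axis of cover and the x axis of jig, either way round below 0.15 rad), for 0.1 s.
At the end, for the whole second after the job is handed in: the guide is over the pin: underside under 21.6 mm above the worktop, within 22 mm of the jig's middle along the channel and 6 mm across, in line within 0.15 rad, level within 0.05 rad, rail pressed down over 4.5 mm, at rest, fingers still on the guide (z of cover in the frame of jig below 0.0216 m and x of cover in the frame of jig between -0.022 and 0.022 m and y of cover in the frame of jig between -0.006 and 0.006 m and angle between the x axis of cover and the x axis of jig, either way round below 0.15 rad and angle between cover's own z axis and vertical below 0.05 rad and value of joint rail_rest above 0.0045 m and linear speed of cover below 0.02 m/s and contact force between the fingers and cover above 1 N); the arm keeps its last pose, push and grip.
It fails at once if the guide is gripped or pushed by the two fingers with more than 130 N together (contact force between the fingers and cover above 130 N).
It fails at once if the guide is pressed on the jig (its pin and rail included) with more than 45 N (contact force between cover and jig above 45 N).
It fails at once if the multimeter or the screwdriver is moved by more than 20 mm (distance of any of multimeter, screwdriver_1 from where it was at the start of the episode above 0.02 m).
It also fails if it takes over 61 s, if anything falls off the work surface, if the arm or the gripper's body presses on something with over 40 N, if the wrist force passes 120 N, or if a joint passes its speed limit or range.

## Robot

A 7-joint arm with a two-finger parallel gripper is mounted at the origin on a cart in front of the work surface, level with it; the furniture and walls round the work are solid. World frame = base frame: x ahead of the robot, y to its left, z up, the work surface at z = 0. Lengths are in m, angles in rad, forces in N, time in s.
With the tool pointing down it reaches from about 0.425 to 0.875 m from the base axis. Payload 4.7 kg.
Tool frame: the origin (TCP) lies between the finger pads, 19 mm behind the fingertips; this is the grasp point; z points along the fingers, y is the line along which they close (so a half turn about z gives the same grasp; the last joint's range is limited). The gripper opens to 85 mm and grips with 20 to 120 N. Pads are 22 mm wide; open, the fingers measure 114 mm over their backs; the gripper's body (76 mm by 85 mm) begins 54 mm behind the grasp point. The pads swing forward as they close: fully open they stand 13 mm farther back than shut.
Start: joints at [-1.25, 0.321, -0.07, 1.45, 0.023, 1.371, -0.057], TCP at [0.196, 0.62, 0.25] pointing down, gripper open.
Joint ranges: [-2.86, 2.86], [-0.3, 2.09], [-1.38, 1.24], [0.06, 2.45], [-1.56, 4.7], [0.09, 2.05], [-2.69, 2.69]. Speed limits (rad/s): [2.57, 2.57, 3.14, 3.14, 3.14, 3.14, 3.14].

## Interface

Orientations are given as a unit quaternion [w, x, y, z].
In Python, from workcell import manip gives the robot as it stands.
- The arm moves only by the tool move_tool, called after ">>>" by a JSON object that holds its "method" and its "body". Schema: {"type":"object","properties":{"plan":{"type":"string"},"aperture":{"type":"number"},"force":{"type":"number"},"only":{"type":"string"},"quiet":{"type":"boolean"},"lines":{"type":"string"}},"required":["plan"],"additionalProperties":false}. plan is a string of 1 to 8 rows, one to a line, with the numbers parted by commas; each row has 6 numbers: dx, dy, dz in parts of the range, where 1.0 means 0.5 m, then a rotation vector rx, ry, rz in a scale on which 1.0 is pi rad; each row is the pose to reach, as a shift and turn from the pose commanded when the call began, along the tool's axes at that moment; what a row does not reach only later rows make up. A row lasts 1/8 s, in which the tool goes at most 0.0625 m and 0.188 rad, less where a joint would pass 70% of its speed; a pose out of reach is approached as far as the arm can. aperture is the opening from 0.0 (shut) to 1.0 (fully open), set as the call begins (left out keeps the last). The fingers move at their own pace and stop on an object; force is the grip in N (left out, the last holds). Time passes only in rows, so rows that do not move let the fingers close. The tool returns the time, the measured TCP pose, the force, the opening and the grip force at its end. only (a regular expression) keeps the lines of the reply that match it, lines (a string "A,B") keeps lines A to B, and quiet returns only ok. Shift and turn numbers lie between -1 and 1, and a call with a number outside is refused. Input that does not fit is refused with a message, and nothing moves.
- manip.get_state(): the state, without advancing time (a new reading comes with each control period).
- manip.camera(name): name is "scene" or "top"; returns the picture (400x640x3 uint8, blue, green, red); there is no depth.
- manip.camera_params(name): a dict with "mtx" (3x3 intrinsics, pixels), "T" (4x4, takes a point from camera to world coordinates). Camera axes: x right, y down, z forward; pixel columns grow to the right and rows downward; lengths in m; the calibration is good to about 2 mm. A picture is of the moment at which its call begins. camera_params takes no time and is no camera call.
- manip.close_job(): hands the job in; it is judged then, once.
The state is a dict: "t": time; "q": joint angles; "joint_vel": joint speeds; "joint_efforts": joint torques, N m; "position": TCP position; "orientation": TCP orientation; "force": force on the tool from outside, world axes, zero at the start; "wrist_torque": the same for the moment, N m; "grip_width": opening from 0.0 (shut) to 1.0 (fully open); "gripper_force": force on a finger pad.
Only numpy, scipy, OpenCV 4.12 (cv2) and the standard library are available. Lean on these libraries where they do the work, as an engineer would, in place of code of your own. Each camera call takes 0.05 s, during which the arm holds its last target. There are 200 camera calls.

## Working session

There is one attempt and no reset: what is moved stays moved. The work goes in short steps, Python scripts to look and compute and a tool call to move; the robot and the scene stay as the last step left them, time stands still between calls to the robot, and variables do not carry over. Pictures are saved under pics/ and viewed, at most 10 in all, crops included, and the job is handed in when it is done.

```bash
mkdir -p pics; ls; python3 - <<'E'
from workcell import manip
import cv2
for n in("scene","top"):
    cv2.imwrite(f"pics/{n}0.png",manip.camera(n)); p=manip.camera_params(n); print(p["mtx"],p["T"])
s=manip.get_state(); print(s)
E
```

```text
pics
workcell.py
[[369.25617847   0.         316.03340644]
 [  0.         369.25617847 200.67654721]
 [  0.           0.           1.        ]] [[ 0.49129603 -0.67290537  0.55301589  0.08320005]
 [-0.87095363 -0.38555511  0.30460963 -0.1184165 ]
 [ 0.00824464 -0.6313047  -0.77549107  0.72090684]
 [ 0.          0.          0.          1.        ]]
[[488.68472542   0.         320.84681936]
 [  0.         488.68472542 204.90196211]
 [  0.           0.           1.        ]] [[ 0.08958875 -0.97359536  0.20996649  0.33595389]
 [-0.99596643 -0.08862676  0.01400596  0.14577944]
 [ 0.00497252 -0.21037435 -0.97760826  1.14249388]
 [ 0.          0.          0.          1.        ]]
{'t': 0.1, 'q': array([-1.24986527,  0.32178787, -0.07007296,  1.45156969,  0.02259496,
        1.37081992, -0.05690596]), 'joint_vel': array([ 0.00118316, -0.00212937, -0.00055268, -0.00167795, -0.00026038,
        0.00093102,  0.00056666]), 'joint_efforts': array([ 4.74980413e-05, -4.94877934e+01, -3.83940730e-01, -3.15210307e+01,
        1.28837902e-02,  7.42033299e-03,  1.20681977e-05]), 'position': array([0.19623531, 0.61918466, 0.24899906]), 'orientation': array([-9.09512971e-05,  1.52809378e-01,  9.88255274e-01, -8.94481979e-04]), 'force': array([-0.18267214, -0.74934527, -0.31351818]), 'wrist_torque': array([-0.01552651,  0.01752834,  0.04277924]), 'gripper_force': 0.0, 'grip_width': 0.9997412556270552}
```

View pics/top0.png

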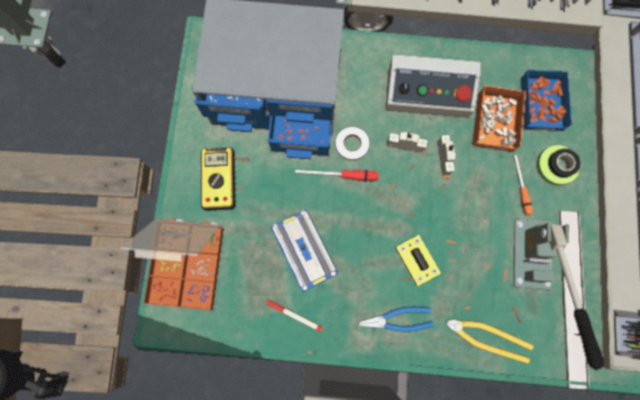

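View pics/scene0.png

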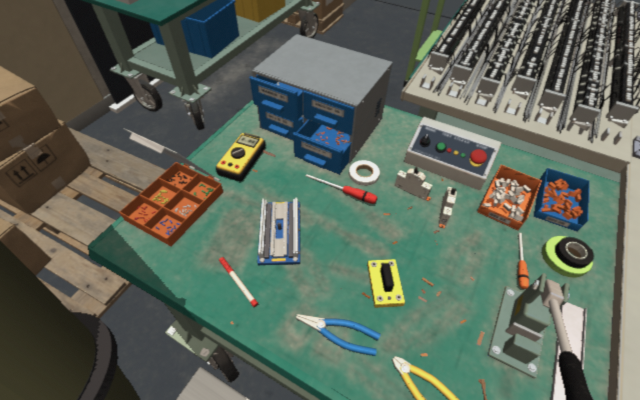

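The top view shows the guide at about (418,260) and the jig at about (305,250). The red screwdriver is at (340,175) and the multimeter at (218,178). I'll enlarge the area round the guide and jig.

```bash
python3 - <<'E'
import cv2
i=cv2.imread("pics/top0.png")
a=cv2.resize(i[200:300,262:342],None,fx=5,fy=5,interpolation=cv2.INTER_CUBIC)
b=cv2.resize(i[210:310,380:460],None,fx=5,fy=5,interpolation=cv2.INTER_CUBIC)
cv2.imwrite("pics/crop.png",cv2.hconcat([a,b]))
E
```

```text
(no output)
```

View pics/crop.png

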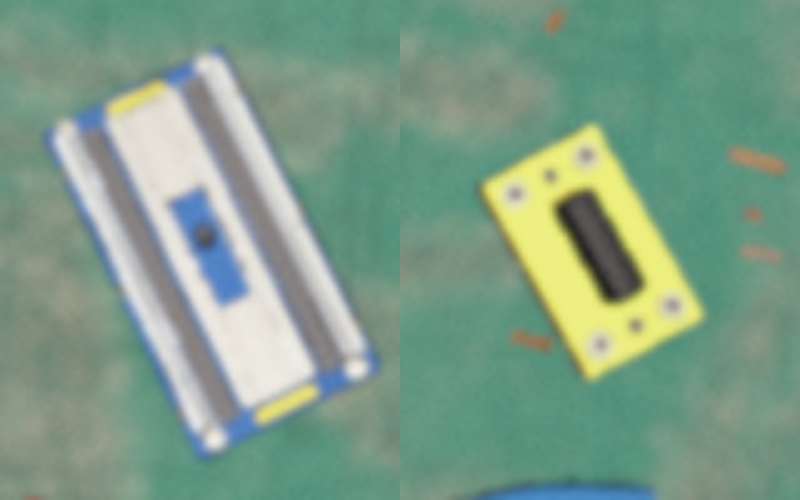

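The left crop shows the jig. Its base corners are at (46,133), (218,48), (380,370) and (205,458), and the dark pin shows in the blue slot at (206,236). The right crop shows the guide. Its top corners are at (82,186), (197,122), (305,318) and (188,381), with the handle's middle at about (200,246).

```bash
cat > h.py <<'E'
from workcell import manip
import numpy as np
from scipy.spatial.transform import Rotation as R
P=manip.camera_params("top")
def w(px,z,o):
    u=np.array(o)+(np.array(px)+.5)/5-.5
    d=P["T"][:3,:3]@np.linalg.solve(P["mtx"],[*u,1]); c=P["T"][:3,3]
    return (c+d*(z-c[2])/d[2])[:2]
def rect(pts,z,o):
    q=np.array([w(p,z,o) for p in pts]); # order: end A left,right, end B right,left
    ax=(q[2]+q[3]-q[0]-q[1])/2
    print("L",np.linalg.norm(ax),"W",np.linalg.norm((q[1]+q[2]-q[0]-q[3])/2))
    yv=(q[1]+q[2]-q[0]-q[3])/2
    return q.mean(0),np.arctan2(ax[1],ax[0]),np.arctan2(yv[1],yv[0])
def rv(s): return R.from_quat(np.roll(s["orientation"],-1))
E
python3 - <<'E'
from h import *
j=rect([(46,133),(218,48),(380,370),(205,458)],.012,(262,200))
g=rect([(82,186),(197,122),(305,318),(188,381)],.018,(380,210))
print("jig",j,"guide",g); e=w((206,236),.032,(262,200))
print("handle",w((200,246),.048,(380,210)),"pin",e)
a=j[1]; d=e-j[0]; print("pin in jig", d@[np.cos(a),np.sin(a)], d@[-np.sin(a),np.cos(a)])
print("ends", [w(p,.048,(380,210)) for p in [(175,197),(227,296)]])
s=manip.get_state(); print(rv(s).as_matrix())
E
```

```text
L 0.16841852279841926 W 0.08975513251272389
L 0.10068380771876169 W 0.06196159083209085
jig (array([0.46960316, 0.19164636]), np.float64(-2.5866546955122924), np.float64(-1.0153914454892108)) guide (array([ 0.46916599, -0.07259264]), np.float64(-2.5828738639806774), np.float64(-0.9901248946009084))
handle [ 0.46807478 -0.06991413] pin [0.4733237  0.19394017]
pin in jig -0.00437079421570421 1.0733860791327549e-05
ends [array([ 0.48908308, -0.05766124]), array([ 0.4468774 , -0.08297487])]
[[-9.53298571e-01  3.02029185e-01 -4.53136668e-04]
 [ 3.02029510e-01  9.53296988e-01 -1.74015664e-03]
 [-9.36042717e-05 -1.79574949e-03 -9.99998383e-01]]
```

Careful with the scale: shifts go in shares of 0.5 m and turns go in shares of pi rad. That gives: -0.338 m is -0.676, -0.227 m is -0.454, 1.3 rad is 0.4138.

>>> {"method": "move_tool", "body": {"plan": "-0.06,-0.04,0,0,0,0.0477\n-0.16,-0.1,0,0,0,0.105\n-0.26,-0.18,0,0,0,0.1623\n-0.36,-0.24,0,0,0,0.2196\n-0.46,-0.31,0,0,0,0.2769\n-0.56,-0.38,0,0,0,0.3342\n-0.64,-0.43,0,0,0,0.382\n-0.676,-0.454,0,0,0,0.4138", "aperture": 1.0, "force": 40}}

```text
t: 1.1
position: [0.4519, 0.2978, 0.2498]
orientation: [0.0, 0.723, 0.691, -0.0]
force: [0.1, 0.5, 0.5]
grip_width: 1.002
gripper_force: 0.0
```

```bash
python3 -c "
from h import *
s=manip.get_state();M=rv(s).as_matrix();print(M,s['q'],s['force']);print(M.T@(np.array([.4688,-.0715,.12])-s['position']))"
```

```text
[[ 4.45645917e-02  9.99006477e-01  2.36782993e-04]
 [ 9.99006136e-01 -4.45643703e-02 -8.70090671e-04]
 [-8.58674131e-04  2.75322898e-04 -9.99999593e-01]] [-0.90868613  0.08679015  0.29467846  1.733384   -0.02508121  1.32552483
 -0.65353424] [0.12040525 0.51206029 0.48652949]
[-0.36802323  0.03327758  0.13016246]
```

In the tool's units: -0.368 m is -0.736, -0.355 m is -0.71, 0.96 rad is 0.3056.

>>> {"method": "move_tool", "body": {"plan": "-0.08,0.006,0,0,0,0.0446\n-0.18,0.016,0,0,0,0.0955\n-0.3,0.026,0.02,0,0,0.1464\n-0.42,0.036,0.06,0,0,0.1974\n-0.54,0.048,0.12,0,0,0.2483\n-0.64,0.058,0.18,0,0,0.2865\n-0.71,0.064,0.23,0,0,0.3056\n-0.736,0.066,0.26,0,0,0.3056"}}

```text
t: 2.1
position: [0.4684, -0.0706, 0.1186]
orientation: [0.0, 0.96, 0.281, -0.001]
force: [-0.9, 0.9, -0.3]
grip_width: 0.997
gripper_force: 0.0
```

>>> {"method": "move_tool", "body": {"plan": "0,0,0,0,0,0"}}

```text
t: 2.22
position: [0.4684, -0.0688, 0.1189]
orientation: [-0.0, 0.959, 0.282, -0.002]
force: [0.2, 0.9, 0.3]
grip_width: 1.002
gripper_force: 0.0
```

```bash
python3 - <<'E'
from h import *
import cv2
s=manip.get_state();M=rv(s).as_matrix();print(M,s['q'],s['force'],np.arctan2(M[1,0],M[0,0]));print(M.T@(np.array([.4688,-.0715,.042])-s['position']))
a=manip.camera("scene")[200:350,300:500];b=manip.camera("top")[180:330,340:540]
cv2.imwrite("pics/c2.png",cv2.resize(cv2.hconcat([a,b]),None,fx=2,fy=2,interpolation=cv2.INTER_CUBIC))
E
```

```text
[[ 8.40756479e-01  5.41405352e-01 -2.96438269e-03]
 [ 5.41406218e-01 -8.40760953e-01 -5.71502067e-04]
 [-2.80175149e-03 -1.12444115e-03 -9.99995443e-01]] [-0.54782822  0.0554991   0.65975624  2.05153976 -0.03818498  1.0493831
 -0.86838079] [0.19797362 0.92241966 0.25436712] 0.5721112915813468
[-0.00091499  0.00253307  0.07686356]
```

View pics/c2.png

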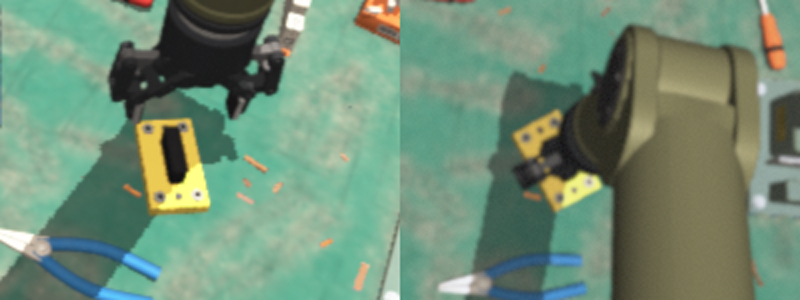

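The gripper sits above the guide with its fingers spread across the handle's width, and nothing is in the way. I'll go down.

In the tool's units: 0.076 m is 0.152, 0.002 m is 0.004.

>>> {"method": "move_tool", "body": {"plan": "0,0.002,0.04,0,0,0\n0,0.004,0.08,0,0,0\n-0.002,0.004,0.12,0,0,0\n-0.002,0.004,0.14,0,0,0\n-0.002,0.004,0.152,0,0,0\n-0.002,0.004,0.152,0,0,0"}}

```text
t: 3.08
position: [0.4703, -0.0696, 0.0442]
orientation: [-0.0, 0.959, 0.284, 0.0]
force: [-0.4, -0.1, -0.2]
grip_width: 1.002
gripper_force: 0.0
```

>>> {"method": "move_tool", "body": {"plan": "0,0,0,0,0,0\n0,0,0,0,0,0\n0,0,0,0,0,0\n0,0,0,0,0,0\n0,0,0,0,0,0\n0,0,0,0,0,0\n0,0,0,0,0,0\n0,0,0,0,0,0", "aperture": 0.0, "force": 45}}

```text
t: 4.08
position: [0.4705, -0.0701, 0.0444]
orientation: [0.0, 0.959, 0.283, 0.0]
force: [0.4, -1.2, 5.7]
grip_width: 0.198
gripper_force: 44.6
```

In the tool's units: -0.085 m is -0.17, -0.075 m is -0.15.

>>> {"method": "move_tool", "body": {"plan": "0,0,-0.02,0,0,0\n0,0,-0.06,0,0,0\n0,0,-0.11,0,0,0\n0,0,-0.15,0,0,0\n0,0,-0.17,0,0,0\n0,0,-0.17,0,0,0"}}

```text
t: 4.82
position: [0.47, -0.0698, 0.1292]
orientation: [-0.0, 0.959, 0.284, 0.0]
force: [0.1, 0.2, -2.7]
grip_width: 0.199
gripper_force: 44.0
```

```bash
python3 - <<'E'
from h import *
s=manip.get_state();M=rv(s).as_matrix();print(s['t'],s['position'],s['force'],s['wrist_torque'],s['grip_width'],np.arctan2(M[1,0],M[0,0]));print(M.T@(np.array([.4752,.1951,.125])-s['position']))
import cv2
a=manip.camera("scene")[180:330,280:480]
cv2.imwrite("pics/c3.png",cv2.resize(a,None,fx=4,fy=4,interpolation=cv2.INTER_CUBIC))
E
```

```text
4.825 [ 0.46997712 -0.06980771  0.12921693] [ 0.14628708  0.24658416 -2.67304432] [ 0.03665621  0.01317205 -0.04661763] 0.1989538639322124 0.5750031030133846
[ 0.14844672 -0.21946701  0.004354  ]
```

View pics/c3.png

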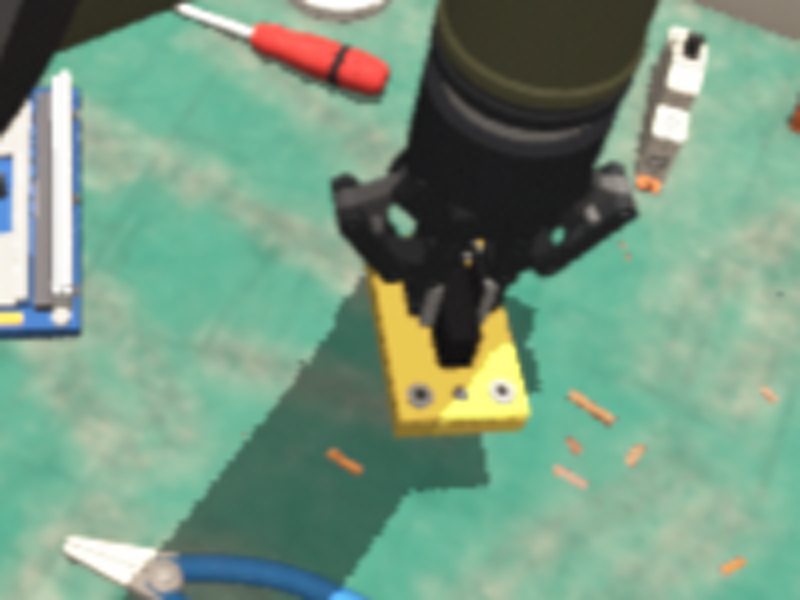

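The guide is held level by the handle and clear of the worktop, with its front edge at (400–525,430). I'll carry it over the jig.

In the tool's units: -0.219 m is -0.438, 0.148 m is 0.296, 0.02 rad is 0.0064.

>>> {"method": "move_tool", "body": {"plan": "0.02,-0.03,0,0,0,0\n0.07,-0.1,0,0,0,0.0016\n0.13,-0.19,0,0,0,0.0032\n0.19,-0.28,0,0,0,0.0048\n0.24,-0.36,0,0,0,0.0064\n0.28,-0.414,0,0,0,0.0064\n0.296,-0.438,0,0,0,0.0064\n0.296,-0.438,0,0,0,0.0064"}}

```text
t: 5.88
position: [0.4747, 0.194, 0.1282]
orientation: [0.001, 0.962, 0.274, -0.001]
force: [-0.2, -0.7, -0.9]
grip_width: 0.198
gripper_force: 44.2
```

>>> {"method": "move_tool", "body": {"plan": "0,0,0,0,0,0\n0,0,0,0,0,0"}}

```text
t: 6.12
position: [0.4754, 0.1926, 0.129]
orientation: [0.0, 0.962, 0.273, -0.0]
force: [-0.2, -0.7, -1.7]
grip_width: 0.2
gripper_force: 44.2
```

```bash
python3 - <<'E'
from h import *
s=manip.get_state();M=rv(s).as_matrix();print(s['t'],s['position'],s['force'],s['wrist_torque'],M,np.arctan2(M[1,0],M[0,0]));print(M.T@(np.array([.4752,.1951,.085])-s['position']))
import cv2
a=manip.camera("scene")[170:290,220:350];b=manip.camera("top")[190:310,250:380]
cv2.imwrite("pics/c4.png",cv2.resize(cv2.hconcat([a,b]),None,fx=3,fy=3,interpolation=cv2.INTER_CUBIC))
E
```

```text
6.125 [0.47538294 0.1926103  0.12902466] [-0.20870758 -0.74969022 -1.71263815] [ 0.03162886 -0.01350036 -0.02897492] [[ 8.51333627e-01  5.24624680e-01 -7.03434335e-06]
 [ 5.24624667e-01 -8.51333609e-01 -2.13563993e-04]
 [-1.18029514e-04  1.78123819e-04 -9.99999977e-01]] 0.552274181116206
[ 0.00115561 -0.00222338  0.04402412]
```

View pics/c4.png

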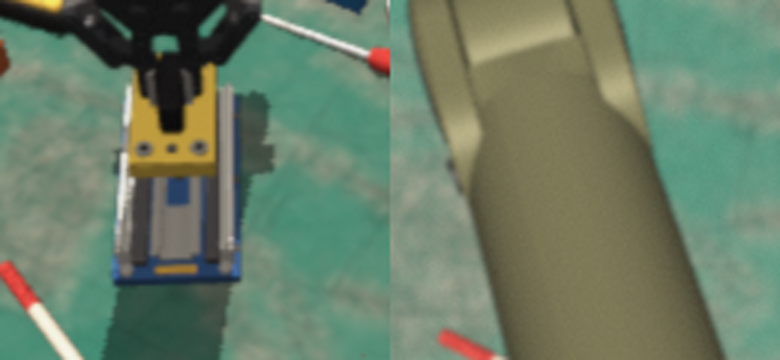

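The scene view shows the guide above the channel and lined up with the fences. I'll go down to just above the lips and check the alignment again.

In the tool's units: 0.038 m is 0.076, 0.034 m is 0.068.

>>> {"method": "move_tool", "body": {"plan": "0,-0.002,0.02,0,0,0\n0,-0.002,0.05,0,0,0\n0.002,-0.004,0.068,0,0,0\n0.002,-0.004,0.076,0,0,0\n0.002,-0.004,0.076,0,0,0\n0.002,-0.004,0.076,0,0,0\n0.002,-0.004,0.076,0,0,0"}}

```text
t: 7.1
position: [0.4753, 0.1967, 0.0915]
orientation: [-0.0, 0.962, 0.274, 0.0]
force: [0.1, 1.1, -2.0]
grip_width: 0.202
gripper_force: 44.2
```

```bash
python3 - <<'E'
from h import *
s=manip.get_state();print(s['t'],s['position'],s['force'],s['joint_vel']);M=rv(s).as_matrix();print(M.T@(np.array([.4752,.1951,.085])-s['position']))
import cv2
a=manip.camera("scene")[170:290,210:370]
cv2.imwrite("pics/c5.png",cv2.resize(a,None,fx=5,fy=5,interpolation=cv2.INTER_CUBIC))
s=manip.get_state();print(s['position'])
E
```

```text
7.1 [0.47526727 0.19667773 0.09147631] [ 0.07632804  1.08861418 -1.99912433] [-1.69818401e-04 -1.23781656e-03  7.18264200e-05  8.10106879e-04
 -9.79446207e-04 -5.09746481e-04 -8.49861001e-04]
[-0.00089471  0.00130607  0.00647534]
[0.47519464 0.19665087 0.09140287]
```

View pics/c5.png

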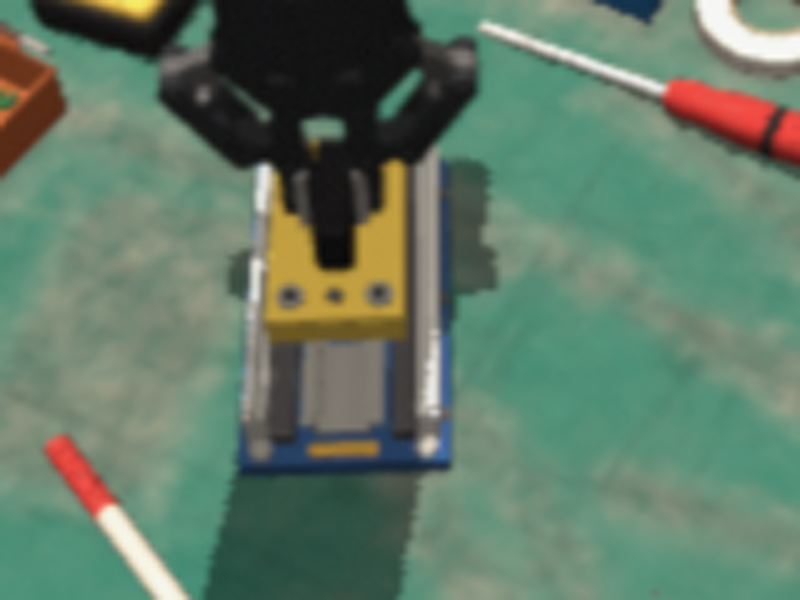

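The scene crop shows the guide just above the lips. Its bushes are at (289,295) and (379,295), the rail's end middle at (343,430), and the jig label's middle at (344,449). I'll measure the offset across the channel with this camera.

```bash
python3 - <<'E'
from h import *
import h
h.P=manip.camera_params("scene"); o=(210,170)
a=.555; u=np.array([np.cos(a),np.sin(a)]); v=np.array([u[1],-u[0]])
s=manip.get_state(); p=s['position'][:2]; b=s['position'][2]-.0444
for n,x,z in [("tcp",None,0),("bushL",(289,295),b+.02),("bushR",(379,295),b+.02),("hole",(335,295),b+.018),("cornerL",(265,323),b+.018),("cornerR",(407,322),b+.018),("handle end",(336,268),b+.04),
 ("rail L",(302,430),.026),("rail R",(384,430),.026),("labL",(310,449),.0125),("labR",(378,449),.0125),("jigL",(240,462),.012),("jigR",(450,462),.012)]:
    q=p if x is None else w(x,z,o); print(n,"along",round((q-[.4696,.1916])@u*1e3,1),"across",round((q-[.4696,.1916])@v*1e3,1))
E
```

```text
tcp along 7.4 across -1.3
bushL along -33.8 across -20.3
bushR along -35.1 across 18.3
hole along -33.1 across -0.8
cornerL along -46.5 across -30.2
cornerR along -48.2 across 30.2
handle end along -34.6 across 1.3
rail L along -76.3 across -16.8
rail R along -77.6 across 18.6
labL along -77.9 across -14.4
labR along -79.0 across 15.3
jigL along -83.0 across -44.7
jigR along -86.4 across 46.7
```

In the tool's units: 0.011 m is 0.022, 0.0013 m is 0.0026.

>>> {"method": "move_tool", "body": {"plan": "-0.001,0.0026,0,0,0,0\n-0.001,0.0026,0.006,0,0,0\n-0.001,0.0026,0.012,0,0,0\n-0.001,0.0026,0.018,0,0,0\n-0.001,0.0026,0.022,0,0,0\n-0.001,0.0026,0.022,0,0,0"}}

```text
t: 7.9
position: [0.4751, 0.1951, 0.0798]
orientation: [0.0, 0.962, 0.274, -0.0]
force: [0.3, -0.1, -0.8]
grip_width: 0.199
gripper_force: 44.2
```

>>> {"method": "move_tool", "body": {"plan": "0,0,0.002,0,0,0\n0,0,0.004,0,0,0\n0,0,0.006,0,0,0\n0,0,0.006,0,0,0"}}

```text
t: 8.4
position: [0.4751, 0.1951, 0.077]
orientation: [-0.0, 0.962, 0.274, -0.0]
force: [0.4, 0.0, -1.7]
grip_width: 0.202
gripper_force: 44.2
```

In the tool's units: 0.002 m is 0.004, 0.001 m is 0.002.

>>> {"method": "move_tool", "body": {"plan": "0,0,0.002,0,0,0\n0,0,0.004,0,0,0\n0,0,0.004,0,0,0"}}

```text
t: 8.78
position: [0.4751, 0.1951, 0.0749]
orientation: [0.0, 0.962, 0.274, -0.0]
force: [-1.2, 0.0, -2.0]
grip_width: 0.2
gripper_force: 44.2
```

>>> {"method": "move_tool", "body": {"plan": "0,0,0.002,0,0,0\n0,0,0.004,0,0,0\n0,0,0.004,0,0,0"}}

```text
t: 9.15
position: [0.4751, 0.1951, 0.0729]
orientation: [0.0, 0.962, 0.274, -0.0]
force: [0.0, 0.4, -1.4]
grip_width: 0.2
gripper_force: 44.2
```

The guide is already below the pin's top with no contact force, so the slot is over the pin. I'll keep going down to the rail.

In the tool's units: 0.003 m is 0.006, 0.002 m is 0.004.

>>> {"method": "move_tool", "body": {"plan": "0,0,0.002,0,0,0\n0,0,0.004,0,0,0\n0,0,0.006,0,0,0\n0,0,0.006,0,0,0"}}

```text
t: 9.65
position: [0.4752, 0.1951, 0.0704]
orientation: [-0.0, 0.962, 0.274, -0.0]
force: [-2.3, -0.9, 2.8]
grip_width: 0.2
gripper_force: 44.8
```

>>> {"method": "move_tool", "body": {"plan": "0,0,0.002,0,0,0\n0,0,0.004,0,0,0\n0,0,0.006,0,0,0\n0,0,0.006,0,0,0"}}

```text
t: 10.15
position: [0.4752, 0.1951, 0.0674]
orientation: [-0.0, 0.962, 0.274, -0.0]
force: [-2.7, -1.8, 6.0]
grip_width: 0.198
gripper_force: 45.2
```

In the tool's units: 0.002 m is 0.004, 0.001 m is 0.002.

>>> {"method": "move_tool", "body": {"plan": "-0.0006,0,0.002,0,0,0\n-0.001,0,0.004,0,0,0\n-0.001,0,0.004,0,0,0"}}

```text
t: 10.52
position: [0.4752, 0.1951, 0.0657]
orientation: [-0.0, 0.962, 0.274, 0.0]
force: [-2.2, -1.8, 8.7]
grip_width: 0.2
gripper_force: 45.4
```

>>> {"method": "move_tool", "body": {"plan": "0,0,0.001,0,0,0\n0,0,0.002,0,0,0\n0,0,0.002,0,0,0"}}

```text
t: 10.9
position: [0.4752, 0.1952, 0.0649]
orientation: [-0.0, 0.962, 0.274, 0.0]
force: [-2.3, -1.6, 8.1]
grip_width: 0.2
gripper_force: 45.5
```

>>> {"method": "move_tool", "body": {"plan": "0,0,0.001,0,0,0\n0,0,0.001,0,0,0"}}

```text
t: 11.15
position: [0.4752, 0.1952, 0.0645]
orientation: [-0.0, 0.962, 0.274, 0.0]
force: [-3.8, -1.0, 8.5]
grip_width: 0.199
gripper_force: 45.7
```

In the tool's units: 0.0005 m is 0.001.

>>> {"method": "move_tool", "body": {"plan": "0,0,0.001,0,0,0\n0,0,0.001,0,0,0"}}

```text
t: 11.4
position: [0.4752, 0.1952, 0.0644]
orientation: [-0.0, 0.962, 0.274, 0.0]
force: [-6.0, -0.9, 12.8]
grip_width: 0.204
gripper_force: 46.2
```

>>> {"method": "move_tool", "body": {"plan": "0,0,0.001,0,0,0\n0,0,0.001,0,0,0"}}

```text
t: 11.65
position: [0.4752, 0.1951, 0.0644]
orientation: [-0.0, 0.962, 0.274, 0.0]
force: [-6.3, -2.0, 17.4]
grip_width: 0.194
gripper_force: 46.7
```

>>> {"method": "move_tool", "body": {"plan": "0,0,0.001,0,0,0\n0,0,0.001,0,0,0"}}

```text
t: 11.9
position: [0.4752, 0.1952, 0.0644]
orientation: [-0.001, 0.962, 0.274, 0.0]
force: [-7.9, -2.5, 20.8]
grip_width: 0.201
gripper_force: 47.3
```

>>> {"method": "move_tool", "body": {"plan": "0,0,0,0,0,0\n0,0,0,0,0,0\n0,0,0,0,0,0\n0,0,0,0,0,0"}}

```text
t: 12.4
position: [0.4752, 0.1952, 0.0644]
orientation: [-0.001, 0.962, 0.274, 0.0]
force: [-7.1, -3.0, 20.6]
grip_width: 0.2
gripper_force: 47.3
```

```bash
python3 - <<'E'
from workcell import manip
import cv2
a=manip.camera("scene")[170:290,210:370]
cv2.imwrite("pics/c6.png",cv2.resize(a,None,fx=5,fy=5,interpolation=cv2.INTER_CUBIC))
E
```

```text
(no output)
```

View pics/c6.png

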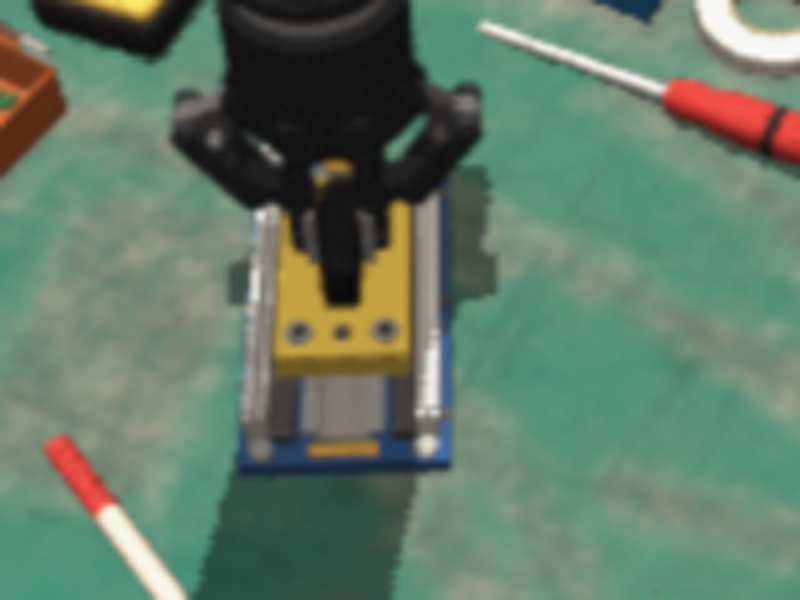

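The guide sits level in the channel, with its front edge at (275–410,360) between the fences. Its height matches home and the reading is steady, so I'll hand in.

```bash
python3 -c "
from workcell import manip
print(manip.close_job())"
```

```text
the job is handed in; nothing more can be done
None
```

The drill guide is over the pin and was handed in at about 12.5 s, held level and pressed home by its handle (about 21 N push, 47 N grip); the hand-in returned no verdict.

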